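# Seat the divider comb in the sample tray and latch it

### The job

Take the six-toothed metal comb out of its stand, set it down into the slotted rail of the white sample tray so that every tooth is in its own slot and the comb's bar sits flat on the rail, then swing the latch all the way over the comb's end. Feel for the slots gently instead of forcing the comb down, let go of everything at the end, and leave the other things on the bench alone.

Things in the scene. Friction and masses are not known exactly. Their poses are not given: they have to be found in the camera images.
- comb: Aluminium comb, 0.1 kg. Bar 14 (x) x 124 (y) x 8 (z) mm; under it six teeth 6 x 6 mm, 16 mm long, round tips, at y = -50, -30, -10, 10, 30, 50 mm; on it, mid-length, a grip tab 10 (x) x 40 (y) mm up to 42 mm above the bar's underside. Origin: centre of the bar's underside, z up. A half turn about z changes nothing. Starts upright in the stand, bar on its walls.
- stand: Grey plastic stand fixed to the bench: base 70 (x) x 160 (y) mm, two walls along y with a 10 mm groove between them, tops 36 mm above the bench. Origin: centre of its underside. The comb's teeth stand in the groove, the comb parallel to it.
- tray: White plastic sample tray fixed to the bench, 230 (x) x 300 (y) mm, floor 24 mm, rim 36 mm above the bench; vials in a black block at its +x, +y corner reach 56 mm. Origin: on the bench under the middle of the rail's sideways travel; y runs along the rail. Pressing the comb on the tray, rail or latch with more than 25 N is forcing it.
- rail_zero (a point): Middle of the rail's sideways travel, at its top face, 62 mm above the tray's origin. Black rail 24 (x) x 156 (y) mm with six slots 8 mm wide along y, 20 mm deep, open at both x sides, at -50, -30, -10, 10, 30, 50 mm from the rail's own middle; solid ends. That middle lies anywhere from -7 to +7 mm of this point along y: unmeasured, new each time, and it stays put under a few newtons.
- rail_spring (a point): Same point, for the rail's give: it sinks on springs when pressed, starting at about 3 N and 1 mm more per further 1.2 N, to a hard stop at 8 mm (13 N), and rises again when the teeth drop into the slots. Fully seated, the comb's underside (its origin) is at this height, 62 mm above the bench, its y axis parallel to the tray's y.
- latch (a joint): Angle of the steel latch, rad: 0 open, 1.57 closed at its stop; starts at 0 to 0.4. Turns clockwise from above, stays where left (0.07 N m friction). A flat two-armed bar, 72.5 to 77.5 mm above the bench. At 0 the front arm points to the tray's +x, the tail to -x; closed, the front arm points to -y, 2.5 mm over the end of the seated bar (a comb not fully down blocks it), the tail to +y.
- latch_axis (a point): The latch's upright axis, at x = 0, y = 100 mm in the tray's frame; this point is at the bar's underside, 72.5 mm above the bench. The front arm is 60 mm long, the tail 57 mm, both about 14 mm wide.
- latch_pin (a point): Point on the black upright finger pin near the end of the latch's tail, 50 mm from the latch's axis. The pin is 12 mm in diameter, from 77.5 to 113.5 mm above the bench; this point is on its axis, 100.5 mm above the bench. Moving the pin round the axis turns the latch.
- wide_comb: Bystander: another aluminium comb, with only three broad teeth, lying flat on the bench. Origin: middle of its bar, 7 mm above the bench.
- vial: Bystander: a clear glass vial with metal cap, 23 mm diameter, 75 mm high, standing on the tray's floor near its +x, -y corner. Origin: centre of its underside.
- bottle: Bystander: amber glass bottle, 72 mm diameter, 170 mm high, upright. Origin: centre of its underside.
- beaker: Bystander: glass beaker, 70 mm diameter, 90 mm high. Origin: centre of its underside.
- jar: Bystander: low clear jar with orange lid, 70 mm diameter, 45 mm high. Origin: centre of its underside.
- tip_box: Bystander: blue pipette-tip box with clear cover, 85 x 120 mm, 80 mm high. Origin: centre of its underside.
- weight: Bystander: brass calibration weight, 30 mm diameter, 46 mm high. Origin: centre of its underside.
Things that resemble listed ones, but are neither listed nor needed, are in the scene too. What is shaped like the comb but brown or turquoise is not meant.

How it is judged:
On the way, in this order (a step that is already met when the one before it is completed fails the run):
1. the comb is lifted clear of its stand (height (world z) of comb above 0.07 m and horizontal distance between comb and tray above 0.1 m), for 0.1 s.
2. the comb is fully seated in the rail, every tooth in its own slot, with the latch still open (z of comb in the frame of tray between 0.052 and 0.0642 m and y of comb in the frame of tray between -0.0095 and 0.0095 m and x of comb in the frame of tray between -0.008 and 0.008 m and angle between the y axis of comb and the y axis of tray, either way round below 0.1 rad and angle between comb's own z axis and vertical below 0.05 rad and value of joint latch below 0.9 rad), for 0.2 s.
At the end, for the whole second after the job is handed in: The comb stands in the rail at rest and released, all six teeth in their slots: its bar within about 2 mm of the rail's top, within 8 mm of the rail's middle line across it, upright within 3 degrees; and the latch is closed over its end (joint above 1.4 rad) (z of comb in the frame of tray between 0.0595 and 0.0642 m and y of comb in the frame of tray between -0.0095 and 0.0095 m and x of comb in the frame of tray between -0.008 and 0.008 m and angle between the y axis of comb and the y axis of tray, either way round below 0.1 rad and angle between comb's own z axis and vertical below 0.05 rad and linear speed of comb below 0.02 m/s and value of joint latch above 1.4 rad); the robot touches nothing.
It fails at once if the comb is forced: pressed on the tray, its rail or its latch with more than 25 N (contact force between comb and tray above 25 N).
It fails at once if a bystander is moved more than 30 mm (distance of any of wide_comb, vial, bottle, beaker, jar, tip_box, weight from where it was at the start of the episode above 0.03 m).
It fails at once if a bystander is tipped over (angle between any of vial, bottle, beaker's own z axis and vertical above 0.6 rad).
It also fails if it takes over 58 s, if anything falls off the work surface, if the arm or the gripper's body presses on something with over 40 N, if the wrist force passes 120 N, or if a joint passes its speed limit or range.

### The arm

A 6-joint arm with a two-finger parallel gripper is mounted at the origin on the work surface. World frame = base frame: x ahead of the robot, y to its left, z up, the work surface at z = 0. Lengths are in m, angles in rad, forces in N, time in s.
With the tool pointing down it reaches from about 0.325 to 0.9 m from the base axis. Payload 6.1 kg.
Tool frame: the origin (TCP) lies on the centre line of the jaws, within the pads' length; the fingertips stand nose_length ahead of it and the grasp point (between the pads) lies 8 mm behind it (nose_length is the distance from the TCP to the fingertips, in m); z points along the fingers, y is the direction in which the jaws open and shut (so a half turn about z gives the same grasp; the last joint's range is limited). The gripper opens to 85 mm and grips with 20 to 120 N. Pads are 22 mm wide; open, the fingers measure 114 mm over their backs; the gripper's body (76 mm by 85 mm) begins 54 mm behind the grasp point. The pads swing forward as they close: fully open they stand 13 mm farther back than shut.
Start: joints at [-1.239, 0.22, 1.526, -0, 1.395, -0.126], TCP at [0.276, -0.561, 0.242] pointing down, gripper open.
Joint ranges: [-2.98, 2.98], [-0.91, 2.08], [0.09, 2.57], [-1.24, 4.39], [0.2, 2.65], [-2.68, 2.68]. Speed limits (rad/s): [2.57, 2.57, 3.01, 3.14, 3.14, 3.14].

### API

Orientations are given as a unit quaternion [x, y, z, w].
In Python, from station import * gives the robot as it stands. The module is installed in compiled form; this text tells all that it offers.
- The arm moves only by the shell command python3 -m pendant 'ROWS' [OPENING]. ROWS is JSON, a list of rows, each an object of numbers: "x", "y", "z": the shift along the tool's x, y, z in m; "wx", "wy", "wz": the turn, a rotation vector about the tool's x, y, z in degrees. A call has 1 to 20 rows; each row is the pose to reach, as a shift and turn from the pose measured when the call began, along the tool's axes at that moment; what a row does not reach only later rows make up. A row lasts 1/12 s, in which the tool goes at most 41.7 mm and 7.16 degrees, less where a joint would pass 70% of its speed; a pose out of reach is approached as far as the arm can. A call with a gripper value outside its range is refused whole. OPENING is the opening in per cent of the stroke, from 0 (shut) to 100 (fully open), set as the call begins (- or left out, the last holds). The fingers move at their own pace and stop on an object; the grip force is fixed at half the most. Time passes only in rows, so rows that repeat a pose let the fingers close. It gives the time, the measured TCP pose, the force and the opening at its end, in the units of the state.
- state(): the state, without advancing time (a new reading comes with each control period).
- get_image(name): name is "scene" or "top" or "wrist"; returns a dict with "image" (420x560x3 uint8, red, green, blue), "range_z" (420x560 float32, m along the optical axis (not along the pixel's ray), 0 where there is no reading), "intrinsics" (3x3 intrinsics, pixels), "dist_coeffs" ([k1, k2, p1, p2, k3] as OpenCV has them; the pictures are not rectified), "T" (4x4, takes a point from camera to world coordinates). Camera axes: x right, y down, z forward; pixel columns grow to the right and rows downward; lengths in m; the calibration is good to about 2 mm. A picture is of the moment at which its call begins.
- sign_off(): hands the job in, once; it reports no verdict.
Trained networks look in the newest picture that a camera, given by its name, has taken for a name from the list of things; names that differ only in an ending like _2 or _b are one class to them, and where a whole thing is asked for, a point or a joint stands for the part that bears it (a point fixed in the world has none). Each returns a list of dicts, best first, with "confidence" (0 to 1); they miss things now and then, are a little off and sometimes report something else, mostly with a low value. They report only what shows in the picture. A call takes as long as a camera call. They do not tell look-alikes from the thing itself.
- recognise(query, camera): "box" ([left, top, right, bottom] in pixels, round what is visible of it).
- trace(query, camera): "pixels" (420x560 bool, what is visible of it) and "box" ([left, top, right, bottom] in pixels, round what is visible of it).
The state is a dict: "clock": time; "joint_pos": joint angles; "dq": joint speeds; "joint_efforts": joint torques, N m; "tool_pos": TCP position; "orientation": TCP orientation; "force": force on the tool from outside, world axes, zero at the start; "ft_torque": the same for the moment, N m; "finger_gap": opening from 0.0 (shut) to 1.0 (fully open).
Only numpy, scipy, OpenCV 4.12 (cv2) and the standard library are available. Lean on these libraries where they do the work, as an engineer would, in place of code of your own. Each camera call takes 0.05 s, during which the arm holds its last target.

## Working session

There is one attempt and no reset: what is moved stays moved. The work goes in short steps, Python scripts to look and compute and a shell command to move; the robot and the scene stay as the last step left them, time stands still between calls to the robot, and variables do not carry over. Pictures are saved under pics/ and viewed, and the job is handed in when it is done.

```bash
mkdir -p pics; ls; cat > h.py <<'E'
from station import *
import numpy as np, cv2
def cap(n,fn=None):
    d=get_image(n)
    if fn: cv2.imwrite('pics/'+fn,d["image"][:,:,::-1])
    return d
def world(d):
    K=np.array(d["intrinsics"]);dist=np.array(d["dist_coeffs"]);T=np.array(d["T"])
    h,w=d["range_z"].shape
    u,v=np.meshgrid(np.arange(w),np.arange(h))
    p=cv2.undistortPoints(np.stack([u,v],-1).reshape(-1,1,2).astype(float),K,dist).reshape(h,w,2)
    z=d["range_z"]
    P=np.concatenate([p*z[...,None],z[...,None]],-1)
    W=P@T[:3,:3].T+T[:3,3]
    W[z==0]=np.nan
    return W
def proj(d,pts):
    T=np.linalg.inv(d["T"]);
    r,_=cv2.Rodrigues(T[:3,:3])
    return cv2.projectPoints(np.array(pts,float).reshape(-1,1,3),r,T[:3,3],np.array(d["intrinsics"]),np.array(d["dist_coeffs"]))[0].reshape(-1,2)
def ray_z(d,uv,z):
    K=np.array(d["intrinsics"]);T=np.array(d["T"])
    p=cv2.undistortPoints(np.array(uv,float).reshape(-1,1,2),K,np.array(d["dist_coeffs"])).reshape(-1,2)
    r=np.c_[p,np.ones(len(p))]@T[:3,:3].T
    s=(z-T[2,3])/r[:,2]
    return T[:3,3]+r*s[:,None]
E
python3 - <<'E'
from h import *
import pickle
for n in ["scene","top","wrist"]:
    d=cap(n,n+"0.png"); print(n,np.round(d["T"],3).tolist(),np.round(d["intrinsics"],1).tolist(),d["dist_coeffs"])
    pickle.dump(d,open(n+"0.pkl","wb"))
    for q in ["comb","stand","tray","latch","latch_pin","wide_comb"]:
        for r in recognise(q,n): print(n,q,round(r["confidence"],2),np.round(r["box"]).tolist())
print(state())
E
```

```text
pics
scene [[0.035, 0.539, -0.841, 1.523], [0.999, -0.019, 0.03, -0.04], [-0.0, -0.842, -0.54, 0.772], [0.0, 0.0, 0.0, 1.0]] [[455.0, 0.0, 272.7], [0.0, 455.0, 207.9], [0.0, 0.0, 1.0]] [-0.07923186  0.          0.          0.          0.        ]
scene comb 0.77 [161.0, 173.0, 196.0, 190.0]
scene comb 0.76 [83.0, 250.0, 97.0, 282.0]
scene comb 0.74 [145.0, 227.0, 186.0, 245.0]
scene comb 0.6 [178.0, 201.0, 189.0, 225.0]
scene stand 0.83 [134.0, 232.0, 194.0, 262.0]
scene stand 0.74 [391.0, 217.0, 434.0, 235.0]
scene tray 0.79 [253.0, 208.0, 374.0, 290.0]
scene latch 0.52 [332.0, 204.0, 338.0, 242.0]
scene latch_pin 0.61 [330.0, 205.0, 339.0, 242.0]
scene wide_comb 0.74 [394.0, 218.0, 433.0, 232.0]
top [[-0.004, -0.995, 0.101, 0.341], [-1.0, 0.005, 0.009, -0.015], [-0.01, -0.1, -0.995, 1.355], [0.0, 0.0, 0.0, 1.0]] [[498.8, 0.0, 282.1], [0.0, 498.8, 215.1], [0.0, 0.0, 1.0]] [-0.14206107  0.          0.          0.          0.        ]
top comb 0.84 [444.0, 146.0, 467.0, 188.0]
top comb 0.64 [374.0, 309.0, 418.0, 336.0]
top comb 0.62 [373.0, 188.0, 416.0, 210.0]
top comb 0.51 [373.0, 2
[... 766 characters left out ...]
k': 1.05, 'joint_pos': array([-1.23910059e+00,  2.20395958e-01,  1.52650133e+00, -2.66091654e-05,
        1.39469473e+00, -1.26088820e-01]), 'dq': array([ 6.86929913e-05, -3.01339892e-05,  2.60185362e-04,  8.71019147e-04,
       -1.89995653e-03,  1.70253894e-03]), 'joint_efforts': array([ 7.76163961e-04, -4.96851075e+01, -3.89738202e+01, -1.79845902e-04,
        1.02794264e-03, -4.24209838e-05]), 'tool_pos': array([ 0.27621904, -0.5606418 ,  0.24230144]), 'orientation': array([ 9.73917804e-01,  2.26901103e-01, -1.29973910e-05,  1.65701561e-06]), 'force': array([ 0.31259095, -0.18799691, -0.64563933]), 'ft_torque': array([0.03378185, 0.00662632, 0.05175984]), 'finger_gap': 1.0005175512582924}
```

```bash
python3 - <<'E'
import cv2
t=cv2.imread('pics/top0.png'); cv2.imwrite('pics/top0L.png',cv2.resize(t[130:350,90:490],(800,440),interpolation=cv2.INTER_CUBIC))
t=cv2.imread('pics/scene0.png'); cv2.imwrite('pics/scene0L.png',cv2.resize(t[150:320,60:460],(800,340),interpolation=cv2.INTER_CUBIC))
cv2.imwrite('pics/tray0.png',cv2.resize(cv2.imread('pics/top0.png')[135:235,180:320],(784,560),interpolation=cv2.INTER_CUBIC))
E
```

```text
(no output)
```

View pics/top0L.png

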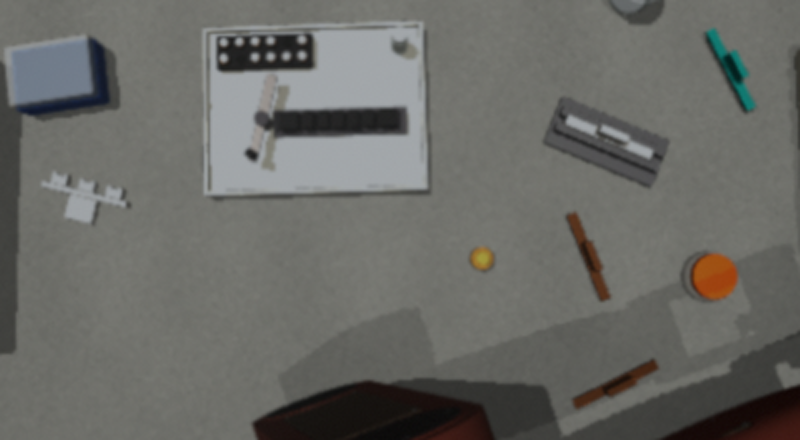

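View pics/scene0L.png

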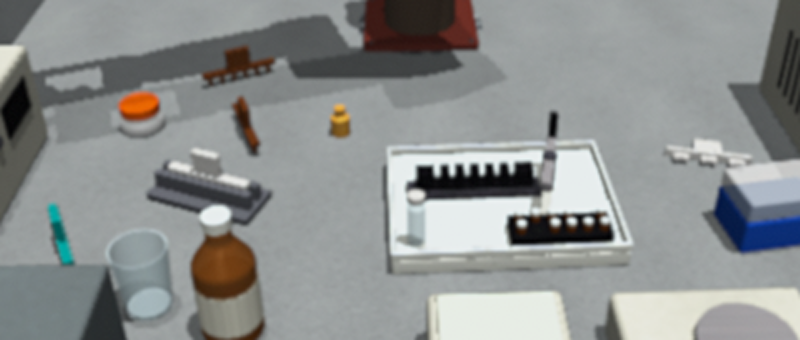

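View pics/tray0.png

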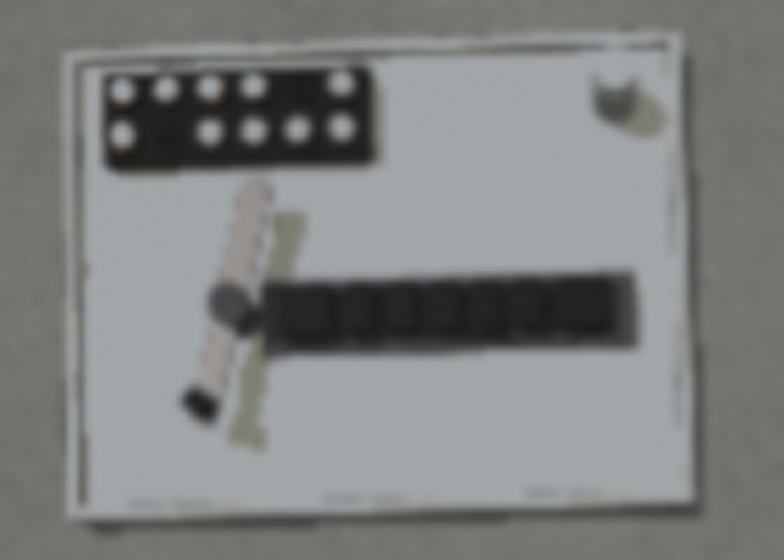

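```bash
python3 - <<'E'
from h import *
import pickle
d=pickle.load(open('top0.pkl','rb')); W=world(d)
u,v=np.meshgrid(np.arange(560),np.arange(420))
def rect(m,name):
    P=W[m]; r=cv2.minAreaRect(P[:,:2].astype(np.float32)*1000); print(name,m.sum(),r, 'z',np.round(np.percentile(P[:,2],[2,20,50,80,98]),4))
box=lambda a:(u>=a[0])&(u<=a[2])&(v>=a[1])&(v<=a[3])
b=box([362,178,426,226]); z=W[...,2]
rect(b&(z>.02)&(z<.1),'stand+comb'); rect(b&(z>.040)&(z<.1),'comb'); rect(b&(z>.06),'tab')
b=box([188,138,310,232]); rect(b&(z>.015),'tray'); rect(box([222,176,298,200])&(z>.05)&(z<.068),'rail');rect(box([210,160,232,214])&(z>.066)&(z<.1),'latch');rect(box([210,160,232,214])&(z>.085),'pin')
print(z[160:216:2,208:234:2].round(3))
print(z[178:202,222:302:4].round(3))
E
```

```text
stand+comb 723 ((515.1763305664062, -305.57122802734375), (150.43190002441406, 36.197540283203125), 66.97431945800781) z [0.023  0.0327 0.0368 0.0441 0.0778]
comb 260 ((513.8895263671875, -306.803466796875), (135.70472717285156, 29.26297378540039), 68.22845458984375) z [0.0405 0.0422 0.0449 0.0744 0.0792]
tab 79 ((516.80078125, -301.87872314453125), (39.211544036865234, 10.901302337646484), 69.0642318725586) z [0.0609 0.0704 0.076  0.0777 0.0805]
tray 9439 ((560.1650390625, 92.55341339111328), (232.27249145507812, 302.19140625), 1.4414891004562378) z [0.0175 0.0211 0.0245 0.0366 0.0772]
rail 414 ((540.2565307617188, 66.15509033203125), (174.8102264404297, 29.38062858581543), 89.23176574707031) z [0.0518 0.0577 0.0603 0.0628 0.0658]
latch 230 ((539.7037963867188, 156.4365997314453), (18.25309181213379, 116.4211654663086), 78.28448486328125) z [0.0719 0.0742 0.0769 0.0796 0.085 ]
pin 24 ((489.1236267089844, 166.796630859375), (10.953337669372559, 11.40820026397705), 25.397464752197266) z [0.0869 0.1002 0.1097 0.1139 0.1164]
[[0.042 0.036 0.04  0.039 0.053 0.05  0.044 0.042 0.054 0.05  
[... 4557 characters left out ...]
0.036 0.033 0.034 0.032
  0.025 0.033 0.026 0.029 0.034 0.031 0.018 0.023]
 [0.019 0.022 0.033 0.028 0.028 0.03  0.03  0.028 0.027 0.034 0.031 0.032
  0.033 0.034 0.03  0.025 0.023 0.022 0.024 0.019]
 [0.027 0.021 0.036 0.033 0.032 0.03  0.027 0.021 0.018 0.023 0.028 0.024
  0.027 0.021 0.025 0.019 0.028 0.021 0.022 0.026]
 [0.02  0.024 0.02  0.026 0.021 0.025 0.028 0.024 0.024 0.021 0.02  0.024
  0.018 0.019 0.021 0.024 0.024 0.02  0.02  0.025]
 [0.027 0.02  0.027 0.021 0.019 0.019 0.025 0.025 0.028 0.023 0.026 0.017
  0.023 0.022 0.023 0.025 0.021 0.022 0.022 0.025]
 [0.022 0.025 0.021 0.023 0.018 0.023 0.027 0.022 0.023 0.022 0.022 0.022
  0.025 0.021 0.02  0.02  0.021 0.027 0.023 0.023]]
```

```bash
python3 -m pendant '[{"x":0.52,"y":-0.458,"z":0.03,"wz":-65},{"x":0.52,"y":-0.458,"z":0.03,"wz":-65},{"x":0.52,"y":-0.458,"z":0.03,"wz":-65},{"x":0.52,"y":-0.458,"z":0.03,"wz":-65},{"x":0.52,"y":-0.458,"z":0.03,"wz":-65},{"x":0.52,"y":-0.458,"z":0.03,"wz":-65},{"x":0.52,"y":-0.458,"z":0.03,"wz":-65},{"x":0.52,"y":-0.458,"z":0.03,"wz":-65},{"x":0.52,"y":-0.458,"z":0.03,"wz":-65},{"x":0.52,"y":-0.458,"z":0.03,"wz":-65},{"x":0.52,"y":-0.458,"z":0.03,"wz":-65},{"x":0.52,"y":-0.458,"z":0.03,"wz":-65},{"x":0.52,"y":-0.458,"z":0.03,"wz":-65},{"x":0.52,"y":-0.458,"z":0.03,"wz":-65},{"x":0.52,"y":-0.458,"z":0.03,"wz":-65},{"x":0.52,"y":-0.458,"z":0.03,"wz":-65},{"x":0.52,"y":-0.458,"z":0.03,"wz":-65},{"x":0.52,"y":-0.458,"z":0.03,"wz":-65},{"x":0.52,"y":-0.458,"z":0.03,"wz":-65}]' 100
python3 - <<'E'
from h import *
import pickle
d=cap("wrist","w1.png"); pickle.dump(d,open("w1.pkl","wb")); s=state(); print(s['clock'],s['tool_pos'],s['orientation'],s['dq'])
E
```

```text
1.1 [ 0.27622196 -0.56065184  0.24228476] [ 9.73917249e-01  2.26903485e-01 -7.08007965e-06  3.17602062e-06] [-0.00078309 -0.00035652  0.00150343  0.00037124  0.00036461  0.00091096]invalid input
```

View pics/w1.png

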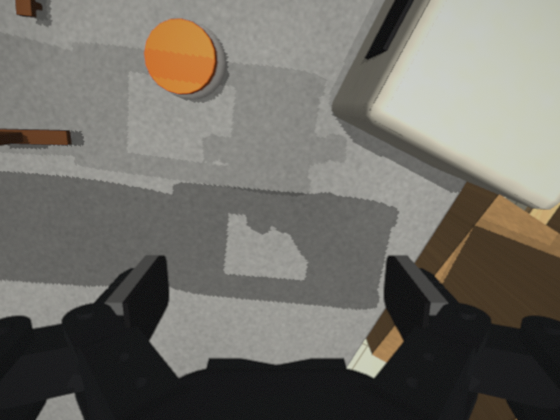

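```bash
python3 -m pendant '[{"x":0.0,"y":0.0,"z":0.01,"wx":0,"wy":0,"wz":0}]' 100; python3 -m pendant '[{"x":0.0,"y":0.0,"z":0.01,"wx":0,"wy":0,"wz":0}]'
```

```text
clock: 1.18
tool_pos: [0.2767, -0.5619, 0.2345]
orientation: [0.974, 0.227, 0.0, 0.002]
force: [-0.4, -0.8, 0.9]
finger_gap: 0.996
clock: 1.27
tool_pos: [0.2767, -0.5621, 0.2239]
orientation: [0.974, 0.227, 0.0, 0.002]
force: [-0.1, -0.3, -0.1]
finger_gap: 0.998
```

```bash
python3 -m pendant '[{"x":0.52,"y":-0.459,"z":0.012,"wx":0,"wy":0,"wz":-65},{"x":0.52,"y":-0.459,"z":0.012,"wx":0,"wy":0,"wz":-65},{"x":0.52,"y":-0.459,"z":0.012,"wx":0,"wy":0,"wz":-65},{"x":0.52,"y":-0.459,"z":0.012,"wx":0,"wy":0,"wz":-65},{"x":0.52,"y":-0.459,"z":0.012,"wx":0,"wy":0,"wz":-65},{"x":0.52,"y":-0.459,"z":0.012,"wx":0,"wy":0,"wz":-65},{"x":0.52,"y":-0.459,"z":0.012,"wx":0,"wy":0,"wz":-65},{"x":0.52,"y":-0.459,"z":0.012,"wx":0,"wy":0,"wz":-65},{"x":0.52,"y":-0.459,"z":0.012,"wx":0,"wy":0,"wz":-65},{"x":0.52,"y":-0.459,"z":0.012,"wx":0,"wy":0,"wz":-65},{"x":0.52,"y":-0.459,"z":0.012,"wx":0,"wy":0,"wz":-65},{"x":0.52,"y":-0.459,"z":0.012,"wx":0,"wy":0,"wz":-65},{"x":0.52,"y":-0.459,"z":0.012,"wx":0,"wy":0,"wz":-65},{"x":0.52,"y":-0.459,"z":0.012,"wx":0,"wy":0,"wz":-65},{"x":0.52,"y":-0.459,"z":0.012,"wx":0,"wy":0,"wz":-65},{"x":0.52,"y":-0.459,"z":0.012,"wx":0,"wy":0,"wz":-65},{"x":0.52,"y":-0.459,"z":0.012,"wx":0,"wy":0,"wz":-65},{"x":0.52,"y":-0.459,"z":0.012,"wx":0,"wy":0,"wz":-65},{"x":0.52,"y":-0.459,"z":0.012,"wx":0,"wy":0,"wz":-65}]' 100
python3 - <<'E'
from h import *
import pickle
d=cap("wrist","w2.png"); pickle.dump(d,open("w2.pkl","wb")); s=state(); print(s['clock'],s['tool_pos'],s['orientation'],s['dq'])
E
```

```text
clock: 2.85
tool_pos: [0.5399, 0.0808, 0.208]
orientation: [0.698, 0.716, -0.002, 0.002]
force: [-0.2, -0.6, 0.5]
finger_gap: 1.0
2.9 [0.53970561 0.07966122 0.20814892] [ 0.69890147  0.71521323 -0.00193337  0.00174326] [-3.41509758e-02 -1.71441508e-02  9.43595382e-03 -9.56933963e-05
  3.12470705e-03 -2.32616858e-03]
```

View pics/w2.png

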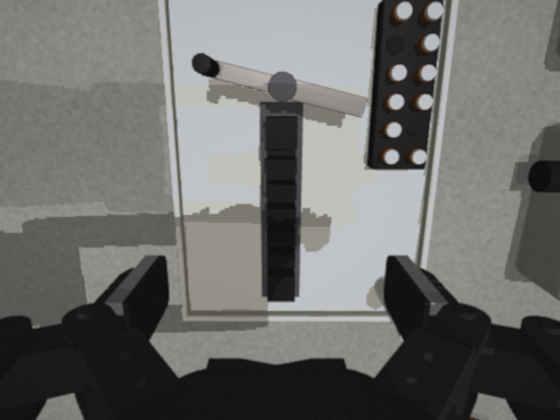

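```bash
python3 - <<'E'
from h import *
import pickle
d=pickle.load(open('w2.pkl','rb')); W=world(d); z=W[...,2]; g=d["image"].mean(2)
u,v=np.meshgrid(np.arange(560),np.arange(420))
box=lambda a:(u>=a[0])&(u<=a[2])&(v>=a[1])&(v<=a[3])
def rect(m,name):
    m=cv2.morphologyEx(m.astype(np.uint8),cv2.MORPH_OPEN,np.ones((3,3)))>0
    P=W[m]; r=cv2.minAreaRect(P[:,:2].astype(np.float32)*1000); print(name,m.sum(),np.round(r[0],1),np.round(r[1],1),round(r[2],2),'z',np.round(np.percentile(P[:,2],[2,20,50,80,98]),4), 'mean',P.mean(0).round(4))
rect(box([262,112,300,305])&(z>.052)&(z<.07),'rail')
rect(box([190,50,370,120])&(z>.069)&(z<.085),'latch')
rect(box([265,68,300,103])&(z>.069)&(z<.095)&(g<120),'hub')
rect(box([185,50,225,80])&(z>.09),'pin')
rect(box([160,0,445,325])&(z>.015),'tray')
for c in (274,281,288):
    print(c,[(i,round(W[i,c,1],4),round(z[i,c],3)) for i in range(100,305,3)])
cv2.imwrite('pics/w2z.png',cv2.resize(np.clip((d["image"][60:310,180:380,::-1].astype(float)*1.6),0,255).astype(np.uint8),(640,800)[:2] if 0 else (480,600),interpolation=cv2.INTER_CUBIC))
E
```

```text
rail 4458 [545.2  56.7] [ 24.1 156.4] 1.18 z [0.0536 0.0615 0.0623 0.063  0.0638] mean [0.5451 0.0604 0.0617]
latch 3133 [549.6 154.4] [ 19.4 106.4] 74.82 z [0.0765 0.0774 0.0781 0.0809 0.0828] mean [0.5507 0.1545 0.0787]
hub 687 [542.9 156.2] [20.2 18.3] 1.4 z [0.0776 0.0812 0.0818 0.0824 0.0834] mean [0.5432 0.156  0.0817]
pin 454 [495.1 166.8] [11.4 11.4] 1.63 z [0.0917 0.1071 0.1135 0.1143 0.115 ] mean [0.4961 0.1664 0.1106]
tray 87289 [564.8  82.7] [229.6 282.9] 1.33 z [0.0231 0.0241 0.0251 0.0429 0.2337] mean [0.5614 0.0991 0.0424]
274 [(100, np.float64(0.147), np.float64(0.024)), (103, np.float64(0.1446), np.float64(0.033)), (106, np.float64(0.1422), np.float64(0.033)), (109, np.float64(0.1398), np.float64(0.032)), (112, np.float64(0.1374), np.float64(0.033)), (115, np.float64(0.1351), np.float64(0.037)), (118, np.float64(0.1339), np.float64(0.061)), (121, np.float64(0.1318), np.float64(0.063)), (124, np.float64(0.1295), np.float64(0.062)), (127, np.float64(0.1273), np.float64(0.062)), (130, np.float64(0.125), np.float64(0.062)), (133, np.float64(0.1228), np.float64(0.062)), (
[... 8269 characters left out ...]
2)), (262, np.float64(0.0168), np.float64(0.063)), (265, np.float64(0.0138), np.float64(0.063)), (268, np.float64(0.0115), np.float64(0.064)), (271, np.float64(0.0027), np.float64(0.051)), (274, np.float64(0.0029), np.float64(0.058)), (277, np.float64(0.003), np.float64(0.063)), (280, np.float64(-0.0005), np.float64(0.062)), (283, np.float64(-0.0032), np.float64(0.062)), (286, np.float64(-0.0056), np.float64(0.063)), (289, np.float64(-0.0088), np.float64(0.062)), (292, np.float64(-0.0112), np.float64(0.063)), (295, np.float64(-0.0142), np.float64(0.063)), (298, np.float64(-0.0174), np.float64(0.062)), (301, np.float64(-0.02), np.float64(0.063)), (304, np.float64(-0.0465), np.float64(0.024))]
```

View pics/w2z.png

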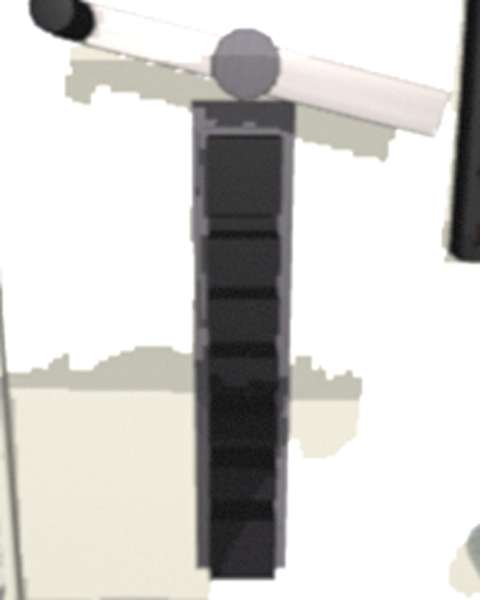

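```bash
python3 -m pendant '[{"x":-0.384,"y":-0.034,"z":0,"wx":0,"wy":0,"wz":22.8},{"x":-0.384,"y":-0.034,"z":0,"wx":0,"wy":0,"wz":22.8},{"x":-0.384,"y":-0.034,"z":0,"wx":0,"wy":0,"wz":22.8},{"x":-0.384,"y":-0.034,"z":0,"wx":0,"wy":0,"wz":22.8},{"x":-0.384,"y":-0.034,"z":0,"wx":0,"wy":0,"wz":22.8},{"x":-0.384,"y":-0.034,"z":0,"wx":0,"wy":0,"wz":22.8},{"x":-0.384,"y":-0.034,"z":0,"wx":0,"wy":0,"wz":22.8},{"x":-0.384,"y":-0.034,"z":0,"wx":0,"wy":0,"wz":22.8},{"x":-0.384,"y":-0.034,"z":0,"wx":0,"wy":0,"wz":22.8},{"x":-0.384,"y":-0.034,"z":0,"wx":0,"wy":0,"wz":22.8},{"x":-0.384,"y":-0.034,"z":0,"wx":0,"wy":0,"wz":22.8},{"x":-0.384,"y":-0.034,"z":0,"wx":0,"wy":0,"wz":22.8}]' 
python3 - <<'E'
from h import *
import pickle
d=cap("wrist","w3.png"); pickle.dump(d,open("w3.pkl","wb")); s=state(); print(s['clock'],s['tool_pos'],s['orientation'],s['dq'])
W=world(d); z=W[...,2]
for r in trace("comb","wrist")+trace("stand","wrist"):
    m=r["pixels"]; print(r["confidence"],r["box"])
    for lo,hi in((.03,.04),(.0395,.05),(.068,.09)):
        k=m&(z>lo)&(z<hi); 
        if k.sum()<20: continue
        k=cv2.morphologyEx(k.astype(np.uint8),cv2.MORPH_OPEN,np.ones((3,3)))>0
        P=W[k]; 
        if len(P)<20: continue
        q=cv2.minAreaRect(P[:,:2].astype(np.float32)*1000); print(lo,k.sum(),np.round(q[0],1),np.round(q[1],1),round(q[2],2),P.mean(0).round(4),np.median(P[:,2]).round(4))
E
```

```text
clock: 3.9
tool_pos: [0.5131, -0.3062, 0.2096]
orientation: [0.828, 0.561, -0.002, 0.001]
force: [-0.8, 0.7, -0.0]
finger_gap: 1.002
3.95 [ 0.51355025 -0.3049932   0.20965344] [ 0.82698302  0.56222288 -0.00157184  0.00142976] [ 0.03361145 -0.00877332  0.00530846  0.00019227  0.00030169  0.00073508]
0.92 [269.2, 97.8, 293.2, 243.8]
0.0395 1547 [ 520.9 -303.4] [124.2  14. ] 66.93 [ 0.5239 -0.2954  0.0444] 0.0444
0.068 698 [ 520.9 -303.2] [40.1  9.6] 67.24 [ 0.5212 -0.3024  0.0782] 0.0784
0.87 [0.7, 291.6, 35.9, 324.8]
0.79 [62.5, 158.4, 163.7, 251.4]
0.03 52 [ 381.9 -269.2] [2.8 9.8] 8.62 [ 0.3821 -0.2693  0.0347] 0.0342
0.0395 63 [ 381.8 -268.8] [ 1.9 10. ] 16.95 [ 0.382  -0.269   0.0443] 0.0441
0.79 [386.4, 252.8, 493.8, 343.6]
0.03 35 [ 631.2 -470. ] [5.5 1.6] 33.79 [ 0.6314 -0.47    0.0359] 0.0361
0.0395 38 [ 631.3 -470.3] [4.6 2.2] 25.71 [ 0.6314 -0.4703  0.0446] 0.0446
0.29 [148.9, 317.3, 201.8, 375.9]
0.03 295 [ 355.9 -428. ] [13.4 47. ] 33.39 [ 0.3563 -0.4256  0.0352] 0.0351
0.0395 565 [ 356.1 -432.2] [16.  42.8] 11.64 [ 0.3566 -0.4326  0.0445] 0.0451
0.93 [243.7, 84.0, 324.6, 260.6]
0.03 3947 [ 519.5 -306.8] [149.7  34. ] 66.94 [ 0.5213 -0.3022  0.0364] 0.0364
```

View pics/w3.png

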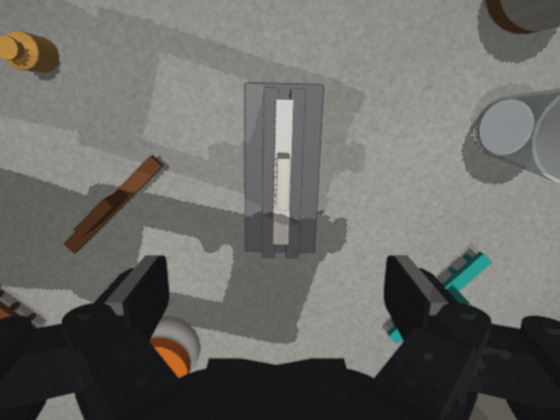

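```bash
cat >> h.py <<'E'
from scipy.spatial.transform import Rotation as R
def plan(pos,xang):
    "rows value to bring TCP to pos, tool x heading xang deg, pointing straight down"
    s=state(); Rt=R.from_quat(s["orientation"]); 
    a=np.radians(xang); x=np.array([np.cos(a),np.sin(a),0]); y=np.array([np.sin(a),-np.cos(a),0])
    Rg=R.from_matrix(np.c_[x,y,[0,0,-1]])
    print("t",round(s["clock"],2),"pos",s["tool_pos"].round(4),"gap",round(s["finger_gap"],3),"F",np.round(s["force"],1))
    print("shift mm",(Rt.inv().apply(np.array(pos)-s["tool_pos"])*1000).round(1),"rot deg",np.degrees((Rt.inv()*Rg).as_rotvec()).round(2))
E
python3 - <<'E'
import station; print([n for n in dir(station) if not n.startswith('_')], getattr(station,'nose_length',None))
from h import *
plan([.5209,-.3033,.09],66.95)
plan([.5209,-.3033,.058],66.95)
E
```

```text
['MotionError', 'get_image', 'nose_length', 'recognise', 'sign_off', 'state', 'trace'] 0.011
t 4.05 pos [ 0.5143 -0.3039  0.21  ] gap 1.002 F [ 0.4 -0.5  0.2]
shift mm [  3.5   5.8 120. ] rot deg [0.07 0.26 1.61]
t 4.05 pos [ 0.5143 -0.3039  0.21  ] gap 1.002 F [ 0.4 -0.5  0.2]
shift mm [  3.7   5.8 152. ] rot deg [0.07 0.26 1.61]
```

```bash
python3 -m pendant '[{"x":0.0035,"y":0.0058,"z":0.04,"wx":0.07,"wy":0.26,"wz":1.6},{"x":0.0035,"y":0.0058,"z":0.08,"wx":0.07,"wy":0.26,"wz":1.6},{"x":0.0035,"y":0.0058,"z":0.11,"wx":0.07,"wy":0.26,"wz":1.6},{"x":0.0035,"y":0.0058,"z":0.12,"wx":0.07,"wy":0.26,"wz":1.6},{"x":0.0035,"y":0.0058,"z":0.12,"wx":0.07,"wy":0.26,"wz":1.6},{"x":0.0035,"y":0.0058,"z":0.12,"wx":0.07,"wy":0.26,"wz":1.6}]' 45
python3 - <<'E'
from h import *
plan([.5209,-.3033,.06],66.95)
d=cap("wrist","w4.png")
W=world(d); z=W[...,2]
for r in trace("comb","wrist")[:1]:
    m=r["pixels"]; print(r["confidence"],r["box"])
    for lo,hi in((.0395,.05),(.068,.09)):
        k=m&(z>lo)&(z<hi); 
        k=cv2.morphologyEx(k.astype(np.uint8),cv2.MORPH_OPEN,np.ones((3,3)))>0
        P=W[k]; 
        if len(P)<20: continue
        q=cv2.minAreaRect(P[:,:2].astype(np.float32)*1000); print(lo,k.sum(),np.round(q[0],1),np.round(q[1],1),round(q[2],2),P.mean(0).round(4),np.median(P[:,2]).round(4))
plan([.5209,-.3033,.06],66.95)
E
```

```text
clock: 4.55
tool_pos: [0.5215, -0.3027, 0.0908]
orientation: [0.834, 0.552, 0.0, 0.0]
force: [0.0, 0.5, 1.1]
finger_gap: 0.448
t 4.55 pos [ 0.5215 -0.3027  0.0908] gap 0.448 F [0.  0.5 1.1]
shift mm [-0.8 -0.3 30.8] rot deg [ 0.02 -0.    0.08]
0.95 [259.8, 111.4, 287.7, 329.8]
0.0395 3346 [ 521.1 -303.3] [124.1  14. ] 66.98 [ 0.5278 -0.2876  0.0444] 0.0444
0.068 2040 [ 521.3 -302.9] [40.3 10. ] 66.75 [ 0.5221 -0.301   0.078 ] 0.0783
t 4.65 pos [ 0.5227 -0.3041  0.0929] gap 0.453 F [1.4 0.4 0.1]
shift mm [ 0.1 -2.1 32.9] rot deg [0.25 0.06 0.05]
```

View pics/w4.png

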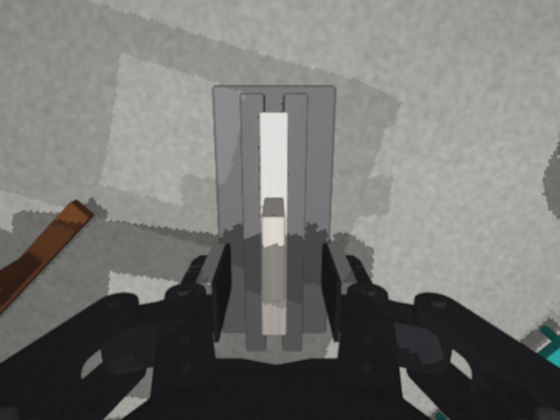

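```bash
python3 -m pendant '[{"x":0,"y":-0.001,"z":0.02,"wx":0,"wy":0,"wz":0},{"x":0,"y":-0.001,"z":0.031,"wx":0,"wy":0,"wz":0},{"x":0,"y":-0.001,"z":0.032,"wx":0,"wy":0,"wz":0}]' 45
python3 - <<'E'
from h import *
plan([.521,-.3033,.06],66.95)
E
python3 -m pendant '[{"x":0,"y":0,"z":0,"wx":0,"wy":0,"wz":0},{"x":0,"y":0,"z":0,"wx":0,"wy":0,"wz":0},{"x":0,"y":0,"z":0,"wx":0,"wy":0,"wz":0},{"x":0,"y":0,"z":0,"wx":0,"wy":0,"wz":0},{"x":0,"y":0,"z":0,"wx":0,"wy":0,"wz":0},{"x":0,"y":0,"z":0,"wx":0,"wy":0,"wz":0}]' 0
python3 - <<'E'
from h import *
plan([.521,-.3033,.06],66.95)
E
```

```text
clock: 4.9
tool_pos: [0.5215, -0.3034, 0.0603]
orientation: [0.834, 0.552, 0.001, 0.002]
force: [-1.1, 0.7, 0.1]
finger_gap: 0.454
t 4.9 pos [ 0.5215 -0.3034  0.0603] gap 0.454 F [-1.1  0.7  0.1]
shift mm [-0.1 -0.5  0.3] rot deg [0.19 0.04 0.05]
clock: 5.4
tool_pos: [0.5218, -0.3037, 0.0611]
orientation: [0.834, 0.552, 0.001, 0.002]
force: [-1.8, 0.2, 3.5]
finger_gap: 0.101
t 5.4 pos [ 0.5218 -0.3037  0.0611] gap 0.101 F [-1.8  0.2  3.5]
shift mm [ 0.1 -0.9  1.1] rot deg [0.24 0.06 0.05]
```

```bash
python3 -m pendant '[{"x":0,"y":0,"z":-0.01,"wx":0,"wy":0,"wz":0},{"x":0,"y":0,"z":-0.03,"wx":0,"wy":0,"wz":0},{"x":0,"y":0,"z":-0.06,"wx":0,"wy":0,"wz":0},{"x":0,"y":0,"z":-0.09,"wx":0,"wy":0,"wz":0},{"x":0,"y":0,"z":-0.10,"wx":0,"wy":0,"wz":0},{"x":0,"y":0,"z":-0.10,"wx":0,"wy":0,"wz":0}]' 0
python3 - <<'E'
from h import *
d=cap("wrist","w5.png")
plan([.545,.0567,.16],91.2)
E
```

```text
clock: 5.9
tool_pos: [0.5236, -0.305, 0.1656]
orientation: [0.834, 0.552, 0.002, 0.006]
force: [0.9, -0.3, -1.4]
finger_gap: 0.107
t 5.95 pos [ 0.5223 -0.3041  0.1628] gap 0.102 F [ 1.   0.6 -0.7]
shift mm [ 341.  -120.1    1.2] rot deg [  0.41   0.2  -24.2 ]
```

View pics/w5.png

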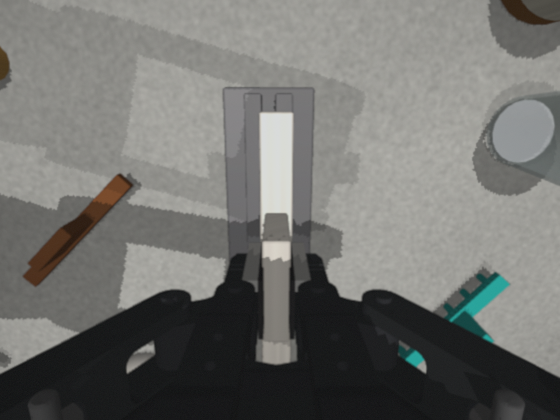

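```bash
python3 -m pendant '[{"x":0.341,"y":-0.12,"z":0,"wx":0.3,"wy":0.2,"wz":-24.2},{"x":0.341,"y":-0.12,"z":0,"wx":0.3,"wy":0.2,"wz":-24.2},{"x":0.341,"y":-0.12,"z":0,"wx":0.3,"wy":0.2,"wz":-24.2},{"x":0.341,"y":-0.12,"z":0,"wx":0.3,"wy":0.2,"wz":-24.2},{"x":0.341,"y":-0.12,"z":0,"wx":0.3,"wy":0.2,"wz":-24.2},{"x":0.341,"y":-0.12,"z":0,"wx":0.3,"wy":0.2,"wz":-24.2},{"x":0.341,"y":-0.12,"z":0,"wx":0.3,"wy":0.2,"wz":-24.2},{"x":0.341,"y":-0.12,"z":0,"wx":0.3,"wy":0.2,"wz":-24.2},{"x":0.341,"y":-0.12,"z":0,"wx":0.3,"wy":0.2,"wz":-24.2},{"x":0.341,"y":-0.12,"z":0,"wx":0.3,"wy":0.2,"wz":-24.2},{"x":0.341,"y":-0.12,"z":0,"wx":0.3,"wy":0.2,"wz":-24.2},{"x":0.341,"y":-0.12,"z":0,"wx":0.3,"wy":0.2,"wz":-24.2}]' 0
python3 - <<'E'
from h import *
import pickle
d=cap("wrist","w6.png"); pickle.dump(d,open("w6.pkl","wb"))
plan([.545,.0567,.16],91.2)
d=cap("scene","s6.png");cv2.imwrite('pics/s6.png',cv2.resize(d["image"][150:300,240:390,::-1],(600,600),interpolation=cv2.INTER_CUBIC))
E
```

```text
clock: 6.95
tool_pos: [0.544, 0.0563, 0.1593]
orientation: [0.699, 0.715, -0.001, -0.0]
force: [0.3, -0.8, -1.0]
finger_gap: 0.106
t 7.0 pos [0.5442 0.0558 0.1597] gap 0.107 F [-0.1 -0.2 -1.3]
shift mm [ 0.9  0.8 -0.3] rot deg [-0.04  0.04 -0.03]
```

View pics/w6.png

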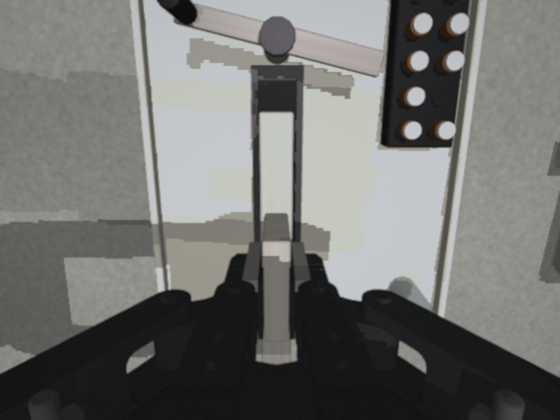

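View pics/s6.png

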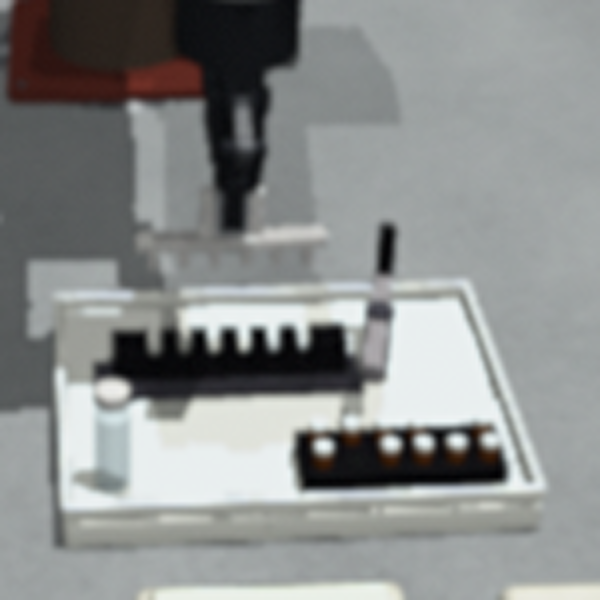

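Now the comb held versus the rail in one wrist frame: measure both.

```bash
python3 - <<'E'
from h import *
import pickle
d=pickle.load(open('w6.pkl','rb')); W=world(d); z=W[...,2]
u,v=np.meshgrid(np.arange(560),np.arange(420))
box=lambda a:(u>=a[0])&(u<=a[2])&(v>=a[1])&(v<=a[3])
def fit(m,name):
    m=cv2.morphologyEx(m.astype(np.uint8),cv2.MORPH_OPEN,np.ones((3,3)))>0
    P=W[m]; q=cv2.minAreaRect(P[:,:2].astype(np.float32)*1000)
    c=q[0];print(name,m.sum(),np.round(q[0],1),np.round(q[1],1),round(q[2],2),'z med',np.median(P[:,2]).round(4)); 
    A=np.c_[P[:,:2]-P[:,:2].mean(0),np.ones(len(P))]; k=np.linalg.lstsq(A,P[:,2],rcond=None)[0]; print('   slope xy',k[:2].round(4),'ymax',np.sort(P[:,1])[-15:].round(4)[[0,-1]])
fit(box([240,100,310,375])&(z>.138)&(z<.149),'bar')
fit(box([250,200,300,375])&(z>.170)&(z<.185),'tab')
fit(box([250,75,302,240])&(z>.058)&(z<.067),'rail')
fit(box([255,14,296,60])&(z>.079)&(z<.09),'hub')
fit(box([155,0,205,28])&(z>.1)&(z<.12),'pin')
E
```

```text
bar 4219 [544.6  58. ] [ 14.  119.8] 0.96 z med 0.1426
   slope xy [ 0.0002 -0.0011] ymax [0.1179 0.118 ]
tab 3320 [546.2  56.5] [18.  41.3] 10.11 z med 0.1766
   slope xy [-0.0004 -0.014 ] ymax [0.0763 0.0766]
rail 1528 [544.7  83.1] [ 24.1 103.2] 1.28 z med 0.0624
   slope xy [0.0052 0.0015] ymax [0.1346 0.1348]
hub 1137 [543.2 156.3] [19.6 18.9] 89.69 z med 0.0818
   slope xy [-0.0009  0.0058] ymax [0.1653 0.1661]
pin 350 [495.9 163.7] [11.   5.2] 17.19 z med 0.1116
   slope xy [-0.7119  0.3616] ymax [0.1659 0.1678]
```

```bash
python3 -m pendant '[{"x":0.0008,"y":0.0007,"z":0.02,"wx":0,"wy":0,"wz":-0.2},{"x":0.0008,"y":0.0007,"z":0.04,"wx":0,"wy":0,"wz":-0.2},{"x":0.0008,"y":0.0007,"z":0.05,"wx":0,"wy":0,"wz":-0.2},{"x":0.0008,"y":0.0007,"z":0.052,"wx":0,"wy":0,"wz":-0.2},{"x":0.0008,"y":0.0007,"z":0.052,"wx":0,"wy":0,"wz":-0.2},{"x":0.0008,"y":0.0007,"z":0.052,"wx":0,"wy":0,"wz":-0.2}]' 0
python3 - <<'E'
from h import *
import pickle
d=cap("wrist","w7.png"); pickle.dump(d,open("w7.pkl","wb"))
plan([.5449,.0565,.104],91.3)
W=world(d); z=W[...,2]
u,v=np.meshgrid(np.arange(560),np.arange(420))
box=lambda a:(u>=a[0])&(u<=a[2])&(v>=a[1])&(v<=a[3])
def fit(m,name):
    m=cv2.morphologyEx(m.astype(np.uint8),cv2.MORPH_OPEN,np.ones((3,3)))>0
    P=W[m]; q=cv2.minAreaRect(P[:,:2].astype(np.float32)*1000)
    print(name,m.sum(),np.round(q[0],1),np.round(q[1],1),round(q[2],2),'z med',np.median(P[:,2]).round(4),'ymax',np.sort(P[:,1])[-15:].round(4)[[0,-1]])
fit(box([230,70,330,375])&(z>.083)&(z<.095),'bar')
fit(box([230,30,330,240])&(z>.058)&(z<.067),'rail')
E
```

```text
clock: 7.55
tool_pos: [0.5458, 0.0557, 0.1088]
orientation: [0.699, 0.715, 0.0, 0.001]
force: [-0.2, 0.8, -1.3]
finger_gap: 0.103
t 7.6 pos [0.5461 0.0558 0.1093] gap 0.106 F [-0.2 -0.2 -0.9]
shift mm [ 0.7 -1.2  5.3] rot deg [ 0.11  0.05 -0.01]
bar 4125 [546.4  57.2] [ 14.  120.2] 1.01 z med 0.0921 ymax [0.1172 0.1173]
rail 3272 [544.4  99.3] [24.1 96.9] 1.28 z med 0.0624 ymax [0.1475 0.1477]
```

View pics/w7.png

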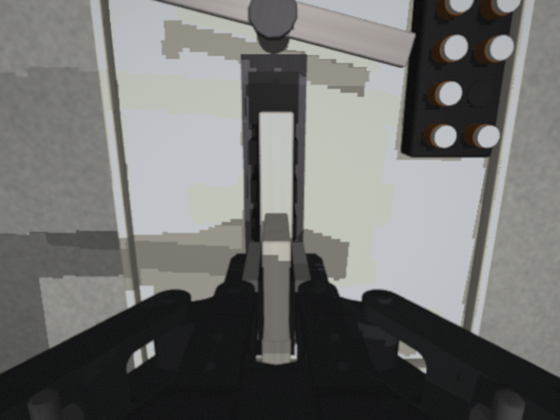

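```bash
python3 - <<'E'
from h import *
import pickle
d=pickle.load(open('w7.pkl','rb'));W=world(d);z=W[...,2]
for c in (250,252,254):
    print(c,[(i,round(W[i,c,0]*1e3,1),round(W[i,c,1]*1e3,1),round(z[i,c]*1e3)) for i in range(62,244,2)])
E
```

```text
250 [(62, np.float64(531.0), np.float64(141.7), 33), (64, np.float64(530.9), np.float64(140.7), 32), (66, np.float64(530.9), np.float64(139.8), 31), (68, np.float64(530.9), np.float64(138.7), 32), (70, np.float64(530.9), np.float64(137.7), 32), (72, np.float64(533.1), np.float64(134.3), 63), (74, np.float64(533.0), np.float64(133.5), 62), (76, np.float64(533.0), np.float64(132.6), 62), (78, np.float64(533.1), np.float64(131.7), 63), (80, np.float64(533.1), np.float64(130.8), 63), (82, np.float64(533.0), np.float64(129.9), 62), (84, np.float64(533.0), np.float64(129.1), 61), (86, np.float64(533.1), np.float64(128.1), 62), (88, np.float64(533.1), np.float64(127.2), 63), (90, np.float64(533.1), np.float64(126.3), 63), (92, np.float64(533.1), np.float64(125.4), 62), (94, np.float64(533.1), np.float64(124.5), 63), (96, np.float64(533.0), np.float64(123.6), 62), (98, np.float64(533.1), np.float64(122.6), 62), (100, np.float64(533.1), np.float64(121.7), 63), (102, np.float64(533.1), np.float64(120.8), 62), (104, np.float64(533.1), np.float64(119.9), 63), (106, np.float64(533.0), np.float64(
[... 11391 characters left out ...]
.9), np.float64(62.7), 56), (216, np.float64(535.1), np.float64(62.8), 59), (218, np.float64(535.4), np.float64(63.1), 64), (220, np.float64(535.3), np.float64(61.7), 63), (222, np.float64(535.4), np.float64(60.7), 63), (224, np.float64(535.4), np.float64(59.5), 63), (226, np.float64(535.3), np.float64(57.9), 61), (228, np.float64(535.4), np.float64(57.3), 63), (230, np.float64(535.4), np.float64(56.1), 62), (232, np.float64(535.4), np.float64(55.0), 63), (234, np.float64(535.4), np.float64(53.9), 63), (236, np.float64(535.4), np.float64(52.8), 63), (238, np.float64(535.5), np.float64(52.1), 64), (240, np.float64(534.3), np.float64(42.6), 43), (242, np.float64(537.6), np.float64(65.4), 102)]
```

```bash
python3 -m pendant '[{"x":0.0013,"y":-0.0011,"z":0.002,"wx":0.1,"wy":0,"wz":-0.2},{"x":0.0013,"y":-0.0011,"z":0.004,"wx":0.1,"wy":0,"wz":-0.2},{"x":0.0013,"y":-0.0011,"z":0.004,"wx":0.1,"wy":0,"wz":-0.2}]' 0
cat >> h.py <<'E'
def chk():
    d=get_image("wrist"); plan([.545,.0568,.0871],91.3)
    W=world(d); z=W[...,2]; s=state()
    zb=s["tool_pos"][2]-.0171
    u,v=np.meshgrid(np.arange(560),np.arange(420))
    box=lambda a:(u>=a[0])&(u<=a[2])&(v>=a[1])&(v<=a[3])
    m=box([225,90,330,242])&(abs(z-zb)<.006)
    m=cv2.morphologyEx(m.astype(np.uint8),cv2.MORPH_OPEN,np.ones((3,3)))>0
    P=W[m]; q=cv2.minAreaRect(P[:,:2].astype(np.float32)*1000)
    ymax=np.sort(P[:,1])[-10]*1e3
    print('bar',np.round(q[0],1),np.round(q[1],1),'ang',round(q[2],2),'bar top z',np.median(P[:,2]).round(4),'centre y',round(ymax+.2-62,1))
    # slot edges left of bar
    for c in (-10,10):
        xs=np.where(m.any(0))[0]; 
    return d,W
E
python3 - <<'E'
from h import *
chk()
E
```

```text
clock: 7.85
tool_pos: [0.5452, 0.0572, 0.1056]
orientation: [0.698, 0.716, -0.0, 0.001]
force: [-0.4, 0.1, -0.6]
finger_gap: 0.107
t 7.9 pos [0.5451 0.0572 0.1055] gap 0.105 F [-0.3  0.7 -1.7]
shift mm [-0.4 -0.1 18.4] rot deg [0.03 0.05 0.2 ]
bar [545.1  92.9] [14.  51.7] ang 1.25 bar top z 0.0889 centre y 57.0
```

```bash
python3 -m pendant '[{"x":-0.0002,"y":-0.0004,"z":0.001,"wx":0,"wy":0,"wz":0},{"x":-0.0002,"y":-0.0004,"z":0.002,"wx":0,"wy":0,"wz":0},{"x":-0.0002,"y":-0.0004,"z":0.003,"wx":0,"wy":0,"wz":0},{"x":-0.0002,"y":-0.0004,"z":0.004,"wx":0,"wy":0,"wz":0},{"x":-0.0002,"y":-0.0004,"z":0.005,"wx":0,"wy":0,"wz":0},{"x":-0.0002,"y":-0.0004,"z":0.005,"wx":0,"wy":0,"wz":0}]' 0
python3 - <<'E'
from h import *
chk()
E
```

```text
clock: 8.4
tool_pos: [0.5445, 0.057, 0.1002]
orientation: [0.698, 0.716, -0.0, 0.0]
force: [0.0, 0.5, -1.3]
finger_gap: 0.107
t 8.45 pos [0.5445 0.057  0.1003] gap 0.109 F [ 0.4  0.  -1.4]
shift mm [-0.2  0.5 13.2] rot deg [0.   0.05 0.2 ]
bar [544.4  92.4] [14.  52.3] ang 1.22 bar top z 0.0834 centre y 56.8
```

```bash
python3 -m pendant '[{"x":0,"y":0,"z":0.001,"wx":0,"wy":0,"wz":0},{"x":0,"y":0,"z":0.002,"wx":0,"wy":0,"wz":0},{"x":0,"y":0,"z":0.003,"wx":0,"wy":0,"wz":0},{"x":0,"y":0,"z":0.004,"wx":0,"wy":0,"wz":0},{"x":0,"y":0,"z":0.005,"wx":0,"wy":0,"wz":0},{"x":0,"y":0,"z":0.006,"wx":0,"wy":0,"wz":0}]' 0
python3 - <<'E'
from h import *
chk()
E
```

```text
clock: 8.95
tool_pos: [0.5445, 0.057, 0.0942]
orientation: [0.698, 0.716, -0.0, 0.0]
force: [0.3, -0.1, -1.3]
finger_gap: 0.102
t 9.0 pos [0.5444 0.057  0.094 ] gap 0.111 F [-0.9 -0.2 -1.5]
shift mm [-0.2  0.6  6.9] rot deg [-0.01  0.05  0.2 ]
bar [544.4  92.7] [14.  51.7] ang 1.23 bar top z 0.0774 centre y 56.8
```

```bash
python3 -m pendant '[{"x":0,"y":0,"z":0.001,"wx":0,"wy":0,"wz":0},{"x":0,"y":0,"z":0.002,"wx":0,"wy":0,"wz":0},{"x":0,"y":0,"z":0.003,"wx":0,"wy":0,"wz":0},{"x":0,"y":0,"z":0.004,"wx":0,"wy":0,"wz":0},{"x":0,"y":0,"z":0.005,"wx":0,"wy":0,"wz":0},{"x":0,"y":0,"z":0.006,"wx":0,"wy":0,"wz":0},{"x":0,"y":0,"z":0.0068,"wx":0,"wy":0,"wz":0},{"x":0,"y":0,"z":0.0068,"wx":0,"wy":0,"wz":0}]' 0
python3 - <<'E'
from h import *
chk()
d=cap("scene");cv2.imwrite('pics/s8.png',cv2.resize(d["image"][180:300,250:370,::-1],(600,600),interpolation=cv2.INTER_CUBIC))
E
```

```text
clock: 9.67
tool_pos: [0.5444, 0.057, 0.0872]
orientation: [0.698, 0.716, -0.0, 0.0]
force: [-0.1, -0.9, -1.6]
finger_gap: 0.112
t 9.72 pos [0.5444 0.057  0.0872] gap 0.102 F [ 0.   0.4 -1.3]
shift mm [-0.2  0.6  0.1] rot deg [-0.01  0.05  0.2 ]
bar [544.3  92.6] [14. 52.] ang 1.26 bar top z 0.0705 centre y 56.8
```

View pics/s8.png

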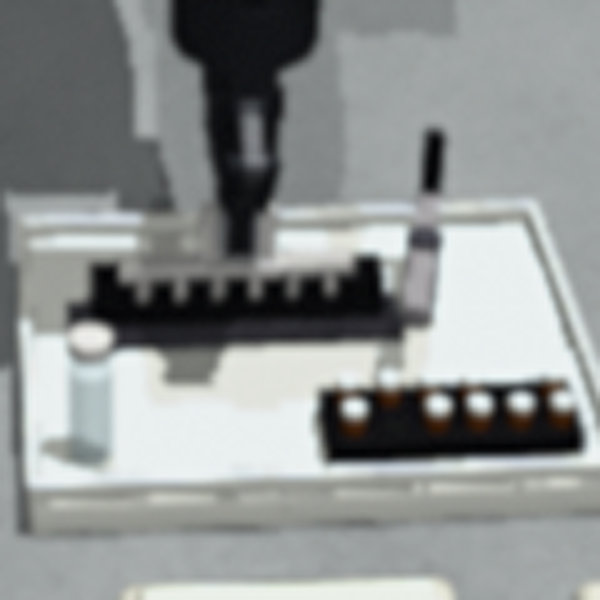

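```bash
python3 -m pendant '[{"x":0,"y":0,"z":0.0005,"wx":0,"wy":0,"wz":0},{"x":0,"y":0,"z":0.001,"wx":0,"wy":0,"wz":0},{"x":0,"y":0,"z":0.001,"wx":0,"wy":0,"wz":0}]' 0
python3 - <<'E'
from h import *
chk()
E
```

```text
clock: 10.02
tool_pos: [0.5445, 0.057, 0.0864]
orientation: [0.698, 0.716, -0.0, 0.0]
force: [-1.2, -0.3, 2.8]
finger_gap: 0.107
t 10.07 pos [0.5445 0.057  0.0864] gap 0.108 F [-2.4  0.3  3.5]
shift mm [-0.2  0.5 -0.7] rot deg [-0.01  0.05  0.2 ]
bar [544.3  92.7] [14.  51.8] ang 1.26 bar top z 0.0697 centre y 56.8
```

```bash
python3 -m pendant '[{"x":0,"y":0,"z":0,"wx":0,"wy":0,"wz":0},{"x":0,"y":0,"z":0,"wx":0,"wy":0,"wz":0},{"x":0,"y":0,"z":0,"wx":0,"wy":0,"wz":0},{"x":0,"y":0,"z":0,"wx":0,"wy":0,"wz":0}]' 40
python3 -m pendant '[{"x":0,"y":0,"z":-0.02,"wx":0,"wy":0,"wz":0},{"x":0,"y":0,"z":-0.05,"wx":0,"wy":0,"wz":0},{"x":0,"y":0,"z":-0.08,"wx":0,"wy":0,"wz":0},{"x":0,"y":0,"z":-0.10,"wx":0,"wy":0,"wz":0},{"x":0,"y":0,"z":-0.10,"wx":0,"wy":0,"wz":0},{"x":0,"y":0,"z":-0.10,"wx":0,"wy":0,"wz":0}]' 40
python3 - <<'E'
from h import *
import pickle
d=cap("wrist","w9.png"); pickle.dump(d,open("w9.pkl","wb"))
W=world(d); z=W[...,2]
u,v=np.meshgrid(np.arange(560),np.arange(420))
box=lambda a:(u>=a[0])&(u<=a[2])&(v>=a[1])&(v<=a[3])
def fit(m,name):
    m=cv2.morphologyEx(m.astype(np.uint8),cv2.MORPH_OPEN,np.ones((3,3)))>0
    P=W[m]; 
    if len(P)<10: return print(name,len(P))
    q=cv2.minAreaRect(P[:,:2].astype(np.float32)*1000)
    A=np.c_[P[:,:2]-P[:,:2].mean(0),np.ones(len(P))]; k=np.linalg.lstsq(A,P[:,2],rcond=None)[0]
    print(name,m.sum(),np.round(q[0],1),np.round(q[1],1),round(q[2],2),'z med',np.median(P[:,2]).round(4),'slope',k[:2].round(4))
fit(box([255,90,320,330])&(z>.066)&(z<.075),'bar')
fit(box([255,150,320,330])&(z>.095)&(z<.11),'tab')
fit(box([250,10,310,80])&(z>.079)&(z<.09),'hub')
fit(box([120,0,230,60])&(z>.1)&(z<.12),'pin')
plan([.545,.0568,.0871],91.3)
E
```

```text
clock: 10.4
tool_pos: [0.5445, 0.057, 0.0863]
orientation: [0.698, 0.716, -0.0, 0.0]
force: [-0.1, -0.0, -0.7]
finger_gap: 0.403
clock: 10.9
tool_pos: [0.5456, 0.0571, 0.1879]
orientation: [0.698, 0.716, 0.001, 0.002]
force: [-0.2, 0.2, -1.0]
finger_gap: 0.399
bar 1951 [545.1  56.7] [ 13.9 123.6] 1.5 z med 0.0704 slope [ 0.0077 -0.0004]
tab 1019 [545.2  56.9] [10.  39.9] 1.54 z med 0.1043 slope [-0.0128 -0.0312]
hub 866 [543.  156.3] [19.1 19.1] 0.45 z med 0.0818 slope [-0.0011  0.0019]
pin 586 [494.7 166.7] [12.2 11.2] 2.62 z med 0.1133 slope [-0.4186  0.3779]
t 10.95 pos [0.5445 0.0571 0.1862] gap 0.401 F [-0.9  0.2 -0.9]
shift mm [-0.2  0.5 99.1] rot deg [0.02 0.05 0.2 ]
```

View pics/w9.png

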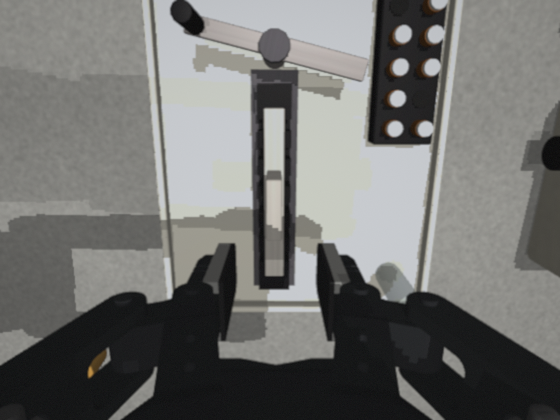

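```bash
python3 - <<'E'
from h import *
plan([.4942,.1668,.16],167.8)
E
```

```text
t 10.95 pos [0.5445 0.0571 0.1862] gap 0.401 F [-0.9  0.2 -0.9]
shift mm [111.  -47.4  26.1] rot deg [-2.00e-02  6.00e-02 -7.63e+01]
```

```bash
python3 -m pendant '[{"x":0.111,"y":-0.047,"z":0.01,"wx":0,"wy":0,"wz":-76.3},{"x":0.111,"y":-0.047,"z":0.01,"wx":0,"wy":0,"wz":-76.3},{"x":0.111,"y":-0.047,"z":0.01,"wx":0,"wy":0,"wz":-76.3},{"x":0.111,"y":-0.047,"z":0.01,"wx":0,"wy":0,"wz":-76.3},{"x":0.111,"y":-0.047,"z":0.01,"wx":0,"wy":0,"wz":-76.3},{"x":0.111,"y":-0.047,"z":0.01,"wx":0,"wy":0,"wz":-76.3},{"x":0.111,"y":-0.047,"z":0.01,"wx":0,"wy":0,"wz":-76.3},{"x":0.111,"y":-0.047,"z":0.02,"wx":0,"wy":0,"wz":-76.3},{"x":0.111,"y":-0.047,"z":0.026,"wx":0,"wy":0,"wz":-76.3},{"x":0.111,"y":-0.047,"z":0.026,"wx":0,"wy":0,"wz":-76.3},{"x":0.111,"y":-0.047,"z":0.026,"wx":0,"wy":0,"wz":-76.3},{"x":0.111,"y":-0.047,"z":0.026,"wx":0,"wy":0,"wz":-76.3},{"x":0.111,"y":-0.047,"z":0.026,"wx":0,"wy":0,"wz":-76.3}]' 28
python3 - <<'E'
from h import *
d=cap("wrist","w10.png")
plan([.4942,.1668,.1],167.8)
W=world(d); z=W[...,2]
u,v=np.meshgrid(np.arange(560),np.arange(420))
for lo,hi in ((.1,.12),):
    m=(z>lo)&(z<hi); n,l,st,c=cv2.connectedComponentsWithStats(m.astype(np.uint8))
    for i in range(1,n):
        if st[i,4]>60: print(st[i],W[l==i].mean(0).round(4),np.round(cv2.minAreaRect(W[(l==i)][:,:2].astype(np.float32)*1000)[:2],1).tolist())
E
```

```text
clock: 12.03
tool_pos: [0.4936, 0.1666, 0.1584]
orientation: [0.108, 0.994, -0.001, -0.001]
force: [0.7, 0.9, -0.0]
finger_gap: 0.28
t 12.08 pos [0.4938 0.1666 0.1588] gap 0.279 F [ 0.2  0.1 -0.4]
shift mm [-0.4  0.3 58.8] rot deg [-0.09 -0.08 -0.16]
[267 215  23  29 532] [0.4929 0.1671 0.1117] [[494.1, 166.8], [11.7, 11.4]]
```

View pics/w10.png

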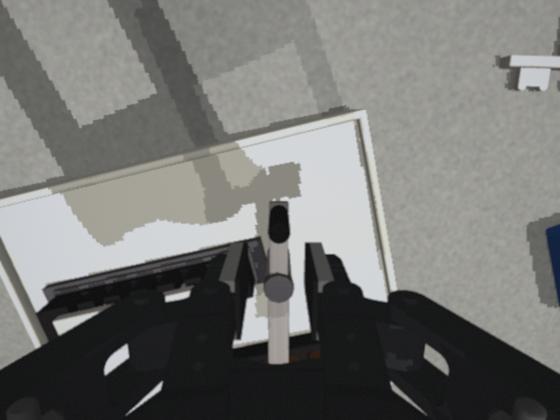

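```bash
python3 -m pendant '[{"x":0,"y":0,"z":0.02,"wx":0,"wy":0,"wz":0},{"x":0,"y":0,"z":0.04,"wx":0,"wy":0,"wz":0},{"x":0,"y":0,"z":0.055,"wx":0,"wy":0,"wz":0},{"x":0,"y":0,"z":0.059,"wx":0,"wy":0,"wz":0},{"x":0,"y":0,"z":0.059,"wx":0,"wy":0,"wz":0}]' 28
python3 - <<'E'
from h import *
c=np.array([.543,.1563])
for q in range(20,97,6):
    a=np.radians(181.3-q); s=state()
    Rt=R.from_quat(s["orientation"]); p=np.r_[c+.05*np.array([np.cos(a),np.sin(a)]),.0998]
    sh=Rt.inv().apply(p-s["tool_pos"])
    x=np.array([np.cos(a),np.sin(a),0]);y=np.array([np.sin(a),-np.cos(a),0])
    rv=np.degrees((Rt.inv()*R.from_matrix(np.c_[x,y,[0,0,-1]])).as_rotvec())
    print(q,sh.round(4),rv.round(2))
plan([.4942,.1668,.1],167.8)
E
```

```text
clock: 12.5
tool_pos: [0.4924, 0.1663, 0.0982]
orientation: [0.108, 0.994, -0.001, -0.002]
force: [-0.0, -0.0, 0.5]
finger_gap: 0.277
20 [-0.0019  0.0066 -0.0016] [-0.18 -0.26  6.25]
26 [-0.0027  0.0118 -0.0016] [-0.2  -0.25 12.25]
32 [-0.0041  0.0168 -0.0017] [-0.21 -0.24 18.25]
38 [-0.006   0.0217 -0.0017] [-0.22 -0.23 24.25]
44 [-0.0084  0.0263 -0.0017] [-0.23 -0.22 30.25]
50 [-0.0113  0.0307 -0.0017] [-0.25 -0.21 36.25]
56 [-0.0146  0.0348 -0.0018] [-0.26 -0.2  42.25]
62 [-0.0183  0.0384 -0.0018] [-0.27 -0.18 48.25]
68 [-0.0224  0.0417 -0.0018] [-0.28 -0.17 54.25]
74 [-0.0268  0.0446 -0.0019] [-0.29 -0.16 60.25]
80 [-0.0315  0.0469 -0.0019] [-0.3  -0.14 66.25]
86 [-0.0363  0.0488 -0.0019] [-0.31 -0.13 72.25]
92 [-0.0414  0.0501 -0.0019] [-0.32 -0.11 78.25]
t 12.5 pos [0.4924 0.1663 0.0982] gap 0.277 F [-0.  -0.   0.5]
shift mm [-1.7  0.9 -1.8] rot deg [-0.17 -0.27 -0.25]
```

```bash
python3 -m pendant '[{"x":-0.0019,"y":0.0066,"z":-0.0016,"wx":-0.2,"wy":-0.25,"wz":6.25},{"x":-0.0027,"y":0.0118,"z":-0.0016,"wx":-0.2,"wy":-0.25,"wz":12.25},{"x":-0.0041,"y":0.0168,"z":-0.0016,"wx":-0.2,"wy":-0.25,"wz":18.25},{"x":-0.006,"y":0.0217,"z":-0.0017,"wx":-0.2,"wy":-0.25,"wz":24.25},{"x":-0.0084,"y":0.0263,"z":-0.0017,"wx":-0.2,"wy":-0.2,"wz":30.25},{"x":-0.0113,"y":0.0307,"z":-0.0017,"wx":-0.25,"wy":-0.2,"wz":36.25},{"x":-0.0146,"y":0.0348,"z":-0.0018,"wx":-0.25,"wy":-0.2,"wz":42.25},{"x":-0.0183,"y":0.0384,"z":-0.0018,"wx":-0.25,"wy":-0.2,"wz":48.25},{"x":-0.0224,"y":0.0417,"z":-0.0018,"wx":-0.3,"wy":-0.15,"wz":54.25},{"x":-0.0268,"y":0.0446,"z":-0.0019,"wx":-0.3,"wy":-0.15,"wz":60.25},{"x":-0.0315,"y":0.0469,"z":-0.0019,"wx":-0.3,"wy":-0.15,"wz":66.25},{"x":-0.0363,"y":0.0488,"z":-0.0019,"wx":-0.3,"wy":-0.1,"wz":72.25},{"x":-0.0363,"y":0.0488,"z":-0.0019,"wx":-0.3,"wy":-0.1,"wz":72.25}]' 28
cat >> h.py <<'E'
def pin(fn):
    d=cap("wrist",fn); W=world(d); z=W[...,2]
    m=(z>.105)&(z<.12); n,l,st,c=cv2.connectedComponentsWithStats(m.astype(np.uint8))
    for i in range(1,n):
        if st[i,4]>60: 
            p=np.array(cv2.minAreaRect(W[(l==i)][:,:2].astype(np.float32)*1000)[0]); r=p-[543,156.3]
            print(st[i],p.round(1),'r',np.hypot(*r).round(1),'q',np.radians(181.3-np.degrees(np.arctan2(r[1],r[0]))).round(3))
    c=np.array([.543,.1563])
    for q in (88,90,92,94,96,98):
        a=np.radians(181.3-q); s=state()
        Rt=R.from_quat(s["orientation"]); p=np.r_[c+.05*np.array([np.cos(a),np.sin(a)]),.0998]
        x=np.array([np.cos(a),np.sin(a),0]);y=np.array([np.sin(a),-np.cos(a),0])
        print(q,Rt.inv().apply(p-s["tool_pos"]).round(4),np.degrees((Rt.inv()*R.from_matrix(np.c_[x,y,[0,0,-1]])).as_rotvec()).round(2))
    print(s["clock"],s["force"],s["tool_pos"])
E
python3 -c "
from h import *
pin('w11.png')"
```

```text
clock: 13.58
tool_pos: [0.5394, 0.2064, 0.1009]
orientation: [0.675, 0.738, 0.0, 0.0]
force: [0.4, -0.2, 0.1]
finger_gap: 0.278
[ 204  252   72   70 1793] [528.5 207.6] r 53.3 q 1.317
[306 252  44  69 822] [553.5 208.5] r 53.2 q 1.793
88 [-0.0002  0.0009  0.0011] [ 0.06 -0.03  2.07]
90 [-0.0003  0.0026  0.0011] [ 0.06 -0.03  4.07]
92 [-0.0005  0.0044  0.0011] [ 0.06 -0.03  6.07]
94 [-0.0007  0.0061  0.0011] [ 0.06 -0.03  8.07]
96 [-0.0009  0.0078  0.0011] [ 0.06 -0.03 10.07]
98 [-0.0013  0.0095  0.0011] [ 0.06 -0.03 12.07]
13.6333 [ 0.0666416  -0.93790103  0.49466489] [0.53922337 0.20633766 0.10085298]
```

View pics/w11.png

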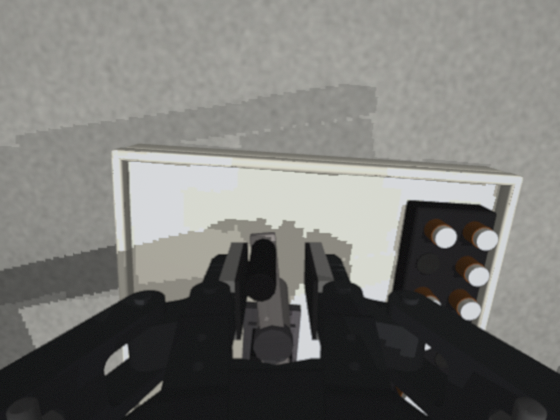

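```bash
python3 -m pendant '[{"x":-0.0002,"y":0.001,"z":0.001,"wx":0,"wy":0,"wz":2},{"x":-0.0003,"y":0.0026,"z":0.001,"wx":0,"wy":0,"wz":4},{"x":-0.0005,"y":0.0044,"z":0.001,"wx":0,"wy":0,"wz":6},{"x":-0.0007,"y":0.0061,"z":0.001,"wx":0,"wy":0,"wz":8},{"x":-0.0007,"y":0.0061,"z":0.001,"wx":0,"wy":0,"wz":8}]' 28
python3 -c "
from h import *
pin('w12.png')"
```

```text
clock: 14.05
tool_pos: [0.5456, 0.2063, 0.1007]
orientation: [0.723, 0.691, 0.001, 0.0]
force: [-0.1, 0.8, -0.7]
finger_gap: 0.279
[ 203  252   73   72 1793] [535.1 209.2] r 53.5 q 1.445
[306 252  44  69 818] [560.1 206.2] r 52.8 q 1.923
88 [-0.0003 -0.0055  0.0008] [ 0.12 -0.05 -5.77]
90 [-0.0002 -0.0038  0.0008] [ 0.12 -0.05 -3.77]
92 [-0.0001 -0.002   0.0008] [ 0.12 -0.05 -1.77]
94 [-0.0001 -0.0003  0.0008] [ 0.12 -0.05  0.23]
96 [-0.0001  0.0015  0.0008] [ 0.12 -0.06  2.23]
98 [-0.0002  0.0032  0.0008] [ 0.12 -0.06  4.23]
14.1 [-0.57770543  0.5787709   0.88057515] [0.54564361 0.20631603 0.1005906 ]
```

View pics/w12.png

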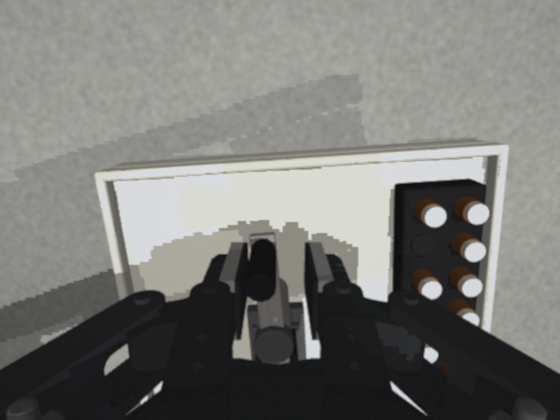

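```bash
python3 -m pendant '[{"x":-0.0001,"y":0.001,"z":0.0005,"wx":0,"wy":0,"wz":1},{"x":-0.0001,"y":0.002,"z":0.0005,"wx":0,"wy":0,"wz":2},{"x":-0.0001,"y":0.002,"z":0.0005,"wx":0,"wy":0,"wz":2}]' 28
python3 -c "
from h import *
s=state();print(s['force'],s['tool_pos'],s['ft_torque'])"
python3 -m pendant '[{"x":-0.0001,"y":0.0005,"z":0,"wx":0,"wy":0,"wz":0.5},{"x":-0.0001,"y":0.001,"z":0,"wx":0,"wy":0,"wz":1},{"x":-0.0001,"y":0.001,"z":0,"wx":0,"wy":0,"wz":1}]' 28
```

```text
clock: 14.35
tool_pos: [0.5471, 0.2062, 0.1002]
orientation: [0.734, 0.679, 0.001, -0.0]
force: [-3.9, -0.2, 2.7]
finger_gap: 0.279
[-3.93936857 -0.17268187  2.72591243] [0.5471239  0.2061732  0.10020474] [-0.00857063  0.68529418  0.00684003]
clock: 14.6
tool_pos: [0.5472, 0.206, 0.1001]
orientation: [0.74, 0.672, -0.0, -0.001]
force: [-6.6, -0.0, 5.4]
finger_gap: 0.281
```

```bash
python3 -m pendant '[{"x":0,"y":-0.003,"z":0,"wx":0,"wy":0,"wz":0},{"x":0,"y":-0.005,"z":0,"wx":0,"wy":0,"wz":0},{"x":0,"y":-0.005,"z":-0.01,"wx":0,"wy":0,"wz":0},{"x":0,"y":-0.005,"z":-0.04,"wx":0,"wy":0,"wz":0},{"x":0,"y":-0.005,"z":-0.08,"wx":0,"wy":0,"wz":0},{"x":-0.04,"y":-0.005,"z":-0.12,"wx":0,"wy":0,"wz":0},{"x":-0.08,"y":-0.005,"z":-0.13,"wx":0,"wy":0,"wz":0},{"x":-0.11,"y":-0.005,"z":-0.13,"wx":0,"wy":0,"wz":0},{"x":-0.11,"y":-0.005,"z":-0.13,"wx":0,"wy":0,"wz":0},{"x":-0.11,"y":-0.005,"z":-0.13,"wx":0,"wy":0,"wz":0}]' 28
python3 -c "
from h import *
pin('w13.png')
d=cap('scene')
cv2.imwrite('pics/s13.png',cv2.resize(d['image'][180:300,250:370,::-1],(600,600),interpolation=cv2.INTER_CUBIC))
d=cap('wrist');W=world(d);z=W[...,2]
n,l,st,c=cv2.connectedComponentsWithStats(((z>.066)&(z<.0795)).astype(np.uint8))
for i in range(1,n):
  if st[i,4]>100:
    P=W[l==i];print(st[i],[np.round(k,1) for k in cv2.minAreaRect(P[:,:2].astype(np.float32)*1000)],np.percentile(P[:,2],[10,50,90]).round(4))
"
```

```text
clock: 15.43
tool_pos: [0.5327, 0.095, 0.2318]
orientation: [0.742, 0.671, 0.001, 0.0]
force: [-0.1, -0.6, -0.5]
finger_gap: 0.277
[262  18  18  22 326] [541.8 206.1] r 49.9 q 1.569
88 [ 0.1099 -0.003   0.1313] [ 0.03 -0.07 -8.93]
90 [ 0.1102 -0.0013  0.1313] [ 0.03 -0.07 -6.93]
92 [0.1103 0.0004 0.1313] [ 0.02 -0.07 -4.93]
94 [0.1105 0.0022 0.1313] [ 0.02 -0.07 -2.93]
96 [0.1105 0.0039 0.1313] [ 0.02 -0.07 -0.93]
98 [0.1105 0.0057 0.1313] [ 0.02 -0.07  1.07]
15.4833 [ 0.45746405  0.40598206 -0.38963978] [0.53228781 0.09636816 0.2309176 ]
[266  43  22  57 817] [array([542.3, 185.1]), array([12., 40.]), np.float64(1.2)] [0.0769 0.0778 0.0787]
[ 274  119   31  175 1968] [array([544.7,  71.6]), array([ 14.2, 154.3]), np.float64(1.2)] [0.0699 0.077  0.0785]
```

View pics/w13.png

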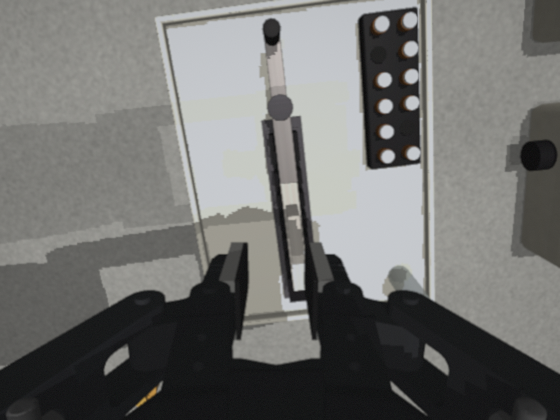

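View pics/s13.png

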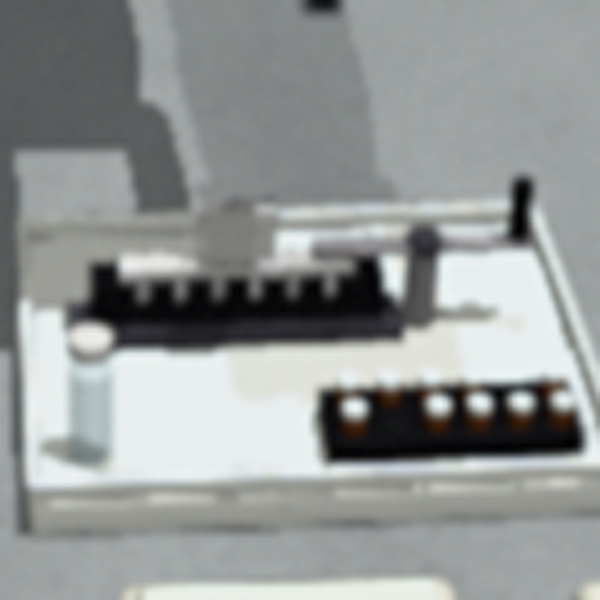

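The wrist view shows the pin at pixel (272, 30), which puts the latch at q = 1.57, closed over the bar's end. The scene view shows all six teeth in the slots and the arm clear. I'm handing in.

```bash
python3 -c "
from station import *
print(sign_off())"
```

```text
the job is handed in; nothing more can be done
None
```

The comb is in the rail with all six teeth in their own slots, the latch is closed over its end, and I handed the job in at about 15.6 s. `sign_off()` gives no verdict, so what follows is from my own last checks.

- **Seating:** I lifted the comb from its stand and lowered it slowly. It slid into the slots with no contact force, and I pressed about 4–5 N at the end to confirm it was down. After release, the bar's top was at 70.4 mm, so its underside was about 62.4 mm above the bench (62 expected). It was on the rail's middle line to within 1 mm.
- **Latch:** I moved the pin round to the stop with the fingers loosely around it; the force there rose to about 7–9 N. Measured from the pin's position, the latch angle is 1.57 rad. The scene picture also shows the front arm over the bar's end.
- **Release and bystanders:** The arm was clear at z = 0.23 m with forces near zero. It never came near the bystanders, but I did not measure their positions again at the end.

Two things disagreed along the way. The first move was refused as invalid input, because every row needs all six values. The top camera's rail position was several millimetres off the wrist camera's, and I used the wrist camera's.

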